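Fill the draining tray and wedge it up

TASK

Pour all six glass nuggets from the copper scoop into the steel draining tray while the tray lies down, and stand the scoop upright on the bench again. Then grip the yellow wedge and push it, flat on the bench, nose first under the tray's near edge until that edge just lifts off its blue stand, about 5 mm, and finish still gripping the wedge there, so that the wedge alone carries the edge. Do not handle the nuggets with the fingers, and leave the other things on the bench where they are.

Things in the scene. Friction and masses are not known exactly. Their poses are not given: they have to be found in the camera images.
- tray (a joint): hinge of the draining tray along its edge farthest from the robot: 0 = tray lying down on its blue stand, grows as the near edge is raised (rad); 0.010 rad lifts the near edge by 1.7 mm. The tray (about 0.45 kg) moves freely on the hinge and falls back by its own weight.
- tray_in (a point): centre of the inner floor of the open steel draining tray (170 x 170 mm outside, walls 4 mm thick and 32 mm tall, floor 4 mm thick, dark drain dots). x points from the near edge to the hinge, z up. When down, this point is 18 mm above the bench and the wall tops are 46 mm above the bench.
- tray_lip (a point): middle of the near edge's lower corner (underside of the tray), 85 mm towards -x from the tray's centre; x points to the hinge. When down it is 14 mm above the bench; below it an open slot 138 mm wide, 14 mm high, between the stand's blue side rails, free for 160 mm inwards, takes the wedge.
- stand: fixed blue stand under the tray: two rails 14 mm high on the bench, 166 mm long along x, centred 77 mm either side; origin on the bench under the tray's centre; x points to the hinge
- wedge: yellow wedge, 140 mm long, 36 wide, about 0.14 kg, with a black upright grip. Origin on the underside below the grip's centre; x points to the thin nose, z up. Grip: a block 40 mm long (x), 26 wide (y), from the bench up to 60 mm. The top slope runs from 30 mm high at x = +20 mm to 4 mm high at the nose, x = +120 mm.
- scoop: copper scoop with six nuggets. Origin under its floor; x points to the mouth, z up. Floor 4 mm thick, x -30 to +20 mm, then a chute rising at 25 deg to the lip at x = +72, z = 28 mm; 62 mm wide, sides 40 mm tall. Behind: upright black handle 14 mm thick (y), x -62 to -32, z 18 to 78 mm. 0.13 kg empty. Pours when tipped mouth down by 60 to 75 deg.
- nugget0: chunky coloured glass nugget, 15 x 15 x 14 mm, 10 g, starts in the scoop; origin at the centre of its (first) underside
- nugget1: chunky coloured glass nugget, 15 x 15 x 14 mm, 10 g, starts in the scoop; origin at the centre of its (first) underside
- nugget2: chunky coloured glass nugget, 15 x 15 x 14 mm, 10 g, starts in the scoop; origin at the centre of its (first) underside
- nugget3: chunky coloured glass nugget, 15 x 15 x 14 mm, 10 g, starts in the scoop; origin at the centre of its (first) underside
- nugget4: chunky coloured glass nugget, 15 x 15 x 14 mm, 10 g, starts in the scoop; origin at the centre of its (first) underside
- nugget5: chunky coloured glass nugget, 15 x 15 x 14 mm, 10 g, starts in the scoop; origin at the centre of its (first) underside
- white_jar: bystander, stays where it is: white screw jar, 48 mm wide, 50 tall
- glass_pot: bystander, stays where it is: clear glass cup, 64 mm wide, 60 tall
- pliers: bystander, stays where it is: yellow-handled pliers lying flat, 160 mm long, 13 tall
- wood_strip: bystander, stays where it is: wooden strip 30 x 160 x 12 mm
- brush: bystander, stays where it is: brush lying flat
- dish: bystander, stays where it is: flat green glass dish, 80 mm wide, 12 tall

How it is judged (in metres and radians):
On the way, in this order (a step that is already met when the one before it is completed fails the run):
1. all six nuggets are in the tray, and the tray is still down (x of nugget0 in the frame of tray_in between -0.082 and 0.082 m and y of nugget0 in the frame of tray_in between -0.082 and 0.082 m and z of nugget0 in the frame of tray_in between -0.006 and 0.04 m and x of nugget1 in the frame of tray_in between -0.082 and 0.082 m and y of nugget1 in the frame of tray_in between -0.082 and 0.082 m and z of nugget1 in the frame of tray_in between -0.006 and 0.04 m and x of nugget2 in the frame of tray_in between -0.082 and 0.082 m and y of nugget2 in the frame of tray_in between -0.082 and 0.082 m and z of nugget2 in the frame of tray_in between -0.006 and 0.04 m and x of nugget3 in the frame of tray_in between -0.082 and 0.082 m and y of nugget3 in the frame of tray_in between -0.082 and 0.082 m and z of nugget3 in the frame of tray_in between -0.006 and 0.04 m and x of nugget4 in the frame of tray_in between -0.082 and 0.082 m and y of nugget4 in the frame of tray_in between -0.082 and 0.082 m and z of nugget4 in the frame of tray_in between -0.006 and 0.04 m and x of nugget5 in the frame of tray_in between -0.082 and 0.082 m and y of nugget5 in the frame of tray_in between -0.082 and 0.082 m and z of nugget5 in the frame of tray_in between -0.006 and 0.04 m and value of joint tray below 0.008 rad), for 0.2 s.
2. the wedge has begun to lift the near edge of the tray (value of joint tray above 0.012 rad and contact force between wedge and tray above 0.3 N and contact force between the fingers and wedge above 2 N), for 0.1 s.
At the end, for the whole second after the job is handed in: All six nuggets in the tray; its near edge raised 2.5 to 8.5 mm (hinge 0.015 to 0.050 rad), at rest, carried by the wedge alone; the wedge still, flat on the bench (6 mm, 0.08 rad), gripped by the fingers; the scoop upright on the bench, released (x of nugget0 in the frame of tray_in between -0.082 and 0.082 m and y of nugget0 in the frame of tray_in between -0.082 and 0.082 m and z of nugget0 in the frame of tray_in between -0.006 and 0.04 m and x of nugget1 in the frame of tray_in between -0.082 and 0.082 m and y of nugget1 in the frame of tray_in between -0.082 and 0.082 m and z of nugget1 in the frame of tray_in between -0.006 and 0.04 m and x of nugget2 in the frame of tray_in between -0.082 and 0.082 m and y of nugget2 in the frame of tray_in between -0.082 and 0.082 m and z of nugget2 in the frame of tray_in between -0.006 and 0.04 m and x of nugget3 in the frame of tray_in between -0.082 and 0.082 m and y of nugget3 in the frame of tray_in between -0.082 and 0.082 m and z of nugget3 in the frame of tray_in between -0.006 and 0.04 m and x of nugget4 in the frame of tray_in between -0.082 and 0.082 m and y of nugget4 in the frame of tray_in between -0.082 and 0.082 m and z of nugget4 in the frame of tray_in between -0.006 and 0.04 m and x of nugget5 in the frame of tray_in between -0.082 and 0.082 m and y of nugget5 in the frame of tray_in between -0.082 and 0.082 m and z of nugget5 in the frame of tray_in between -0.006 and 0.04 m and value of joint tray between 0.015 and 0.05 rad and velocity of joint tray between -0.02 and 0.02 rad/s and contact force between wedge and tray above 0.5 N and contact force between the fingers and wedge above 3 N and contact force between each of the arm, the fingers and tray below 0.3 N and contact force between scoop and tray below 0.1 N and height (world z) of each of wedge, scoop below 0.006 m and angle between wedge's own z axis and vertical below 0.08 rad and linear speed of wedge below 0.01 m/s and angle between scoop's own z axis and vertical below 0.15 rad and contact force between the fingers and scoop below 0.1 N); the arm keeps its last pose, push and grip.
It fails at once if a bystander was moved by more than 25 mm (distance of any of white_jar, glass_pot, pliers, wood_strip, brush, dish from where it was at the start of the episode above 0.025 m).
It fails at once if the fingers handled a nugget (contact force between the fingers and nugget0 above 2 N or contact force between the fingers and nugget1 above 2 N or contact force between the fingers and nugget2 above 2 N or contact force between the fingers and nugget3 above 2 N or contact force between the fingers and nugget4 above 2 N or contact force between the fingers and nugget5 above 2 N).
It also fails if it takes over 64 s, if anything falls off the work surface, if the arm or the gripper's body presses on something with over 40 N, if the wrist force passes 120 N, or if a joint passes its speed limit or range.

ROBOT

A 6-joint arm with a two-finger parallel gripper is mounted at the origin on the work surface. World frame = base frame: x ahead of the robot, y to its left, z up, the work surface at z = 0. Lengths are in m, angles in degrees, forces in N, time in s.
With the tool pointing down it reaches from about 0.4 to 0.825 m from the base axis. Payload 7 kg.
Tool frame: the origin (TCP) lies midway between the tips of the shut fingers; the grasp point (between the pads) lies r.grip_depth behind it (r.grip_depth is the distance from the TCP to the grasp point, in m); z points along the fingers, y is the line along which they close (so a half turn about z gives the same grasp; the last joint's range is limited). The gripper opens to 88 mm and grips with 3 to 60 N. Pads are 19 mm wide; open, the fingers measure 130 mm over their backs; the gripper's body (78 mm by 193 mm) begins 47 mm behind the grasp point.
Start: joints at [-58.608, 20.546, 0.682, 0, -70.136, -16.507], TCP at [0.173, -0.652, 0.227] pointing down, gripper open.
Joint ranges: [-176.03, 176.03], [-82.01, 121.73], [-58.28, 71.71], [-173.87, 95.51], [-174.79, -0.11], [-173.66, 173.66]. Speed limits (degrees/s): [136.94, 136.94, 172.46, 180, 180, 180].

INTERFACE

Orientations are given as [roll, pitch, yaw] about the fixed x, y, z axes, in that order (R = Rz(yaw) Ry(pitch) Rx(roll)).
In Python, from plant import r gives the robot as it stands.
- The arm moves only by the tool drive_effector, called after "Emit:" as name(argument=value, ...) on one line, values as JSON. Schema: {"type":"object","properties":{"deltas":{"type":"array","items":{"type":"number"},"minItems":6,"maxItems":72},"jaw":{"type":"number"},"grip_n":{"type":"number"},"only":{"type":"string"},"quiet":{"type":"boolean"},"lines":{"type":"string"}},"required":["deltas"],"additionalProperties":false}. deltas is one flat list of numbers that holds 1 to 12 rows one after another, with no inner brackets; each row has 6 numbers: dx, dy, dz in mm, then a rotation vector rx, ry, rz in units of 2 degrees; each row is the pose to reach, as a shift and turn from the pose commanded when the call began, along the tool's axes at that moment; what a row does not reach only later rows make up. A row lasts 1/12 s, in which the tool goes at most 0.0417 m and 7.16 degrees, less where a joint would pass 70% of its speed; a pose out of reach is approached as far as the arm can. jaw is the finger opening in m, set as the call begins (left out keeps the last). The fingers move at their own pace and stop on an object; grip_n is the grip in N (left out, the last holds). Time passes only in rows, so rows that do not move let the fingers close. The tool returns the time, the measured TCP pose, the force, the opening and the grip force at its end. only (a regular expression) keeps the lines of the reply that match it, lines (a string "A,B") keeps lines A to B, and quiet returns only ok. Input that does not fit is refused with a message, and nothing moves.
- r.get_state(): the state, without advancing time (a new reading comes with each control period).
- r.capture(name): name is "scene" or "top"; returns a dict with "frame" (420x560x3 uint8, red, green, blue), "z_map" (420x560 float32, m along the optical axis (not along the pixel's ray), 0 where there is no reading), "fx", "fy", "cx", "cy" (pixels), "D" ([k1, k2, p1, p2, k3] as OpenCV has them; the pictures are not rectified), "cam_to_world" (4x4, takes a point from camera to world coordinates). Camera axes: x right, y down, z forward; pixel columns grow to the right and rows downward; lengths in m; the calibration is good to about 2 mm. A picture is of the moment at which its call begins.
- r.close_job(): hands the job in; it is judged then, once.
The state is a dict: "time_s": time; "joints": joint angles; "qd": joint speeds; "joint_torque": joint torques, N m; "tcp_pos": TCP position; "eef_rot": TCP orientation; "contact_force": force on the tool from outside, world axes, zero at the start; "moment": the same for the moment, N m; "gripper_width": finger opening in m; "gripper_force": force on a finger pad.
Only numpy, scipy, OpenCV 4.12 (cv2) and the standard library are available. Lean on these libraries where they do the work, as an engineer would, in place of code of your own. Each camera call takes 0.05 s, during which the arm holds its last target. There are 200 camera calls.

## Working session

There is one attempt and no reset: what is moved stays moved. The work goes in short steps, Python scripts to look and compute and a tool call to move; the robot and the scene stay as the last step left them, time stands still between calls to the robot, and variables do not carry over. Pictures are saved under pics/ and viewed, at most 13 in all, crops included, and the job is handed in when it is done.

```bash
ls; mkdir -p pics; python3 - <<'E'
from plant import r
import cv2,numpy as np
print(r.get_state(), r.grip_depth)
for n in("scene","top"):
    c=r.capture(n); cv2.imwrite(f"pics/{n}0.png",c["frame"][:,:,::-1]); np.savez(f"{n}0.npz",**c)
    print(c["fx"],c["fy"],c["cx"],c["cy"],c["D"],c["cam_to_world"])
E
```

```text
pics
plant.py
{'time_s': 0.0, 'joints': array([-5.86070985e+01,  2.05904130e+01,  6.35535849e-01, -2.02120602e-02,
       -7.01347610e+01, -1.65081905e+01]), 'qd': array([ 0.0241046 , -0.00091996, -0.10678347, -0.08129838, -0.14371421,
       -0.01234282]), 'joint_torque': array([ 1.04900992e-03, -5.82720709e+01,  2.93060321e+01,  6.99753106e+00,
        6.84678686e-03, -1.65378224e-04]), 'tcp_pos': array([ 0.17326543, -0.65189876,  0.22564731]), 'eef_rot': array([ 1.79908657e+02, -7.25579119e-03, -1.65122166e+02]), 'contact_force': array([ 0.38142422, -0.93031456,  0.53503082]), 'moment': array([ 0.01356061, -0.01055315,  0.03923037]), 'gripper_force': 0.0, 'gripper_width': 0.08710592001384558} 0.0188
445.72953210794896 445.72953210794896 275.94906105035585 215.45077298433984 [-0.12394121  0.          0.          0.          0.        ] [[ 0.59100116  0.67630768 -0.43968802  1.17430662]
 [ 0.80657872 -0.48720361  0.33475875 -0.43972394]
 [ 0.01218232 -0.55248581 -0.83343328  1.09759205]
 [ 0.          0.          0.          1.        ]]
457.9727342664225 457.9727342664225 274.27501055703976 211.10315120138966 [0.02203777 0.         0.         0.         0.        ] [[ 0.06904341 -0.97728628  0.20036101  0.40201308]
 [-0.99760825 -0.06697473  0.01709309 -0.03187614]
 [-0.00328572 -0.20106196 -0.97957302  1.12911322]
 [ 0.          0.          0.          1.        ]]
```
View pics/scene0.png

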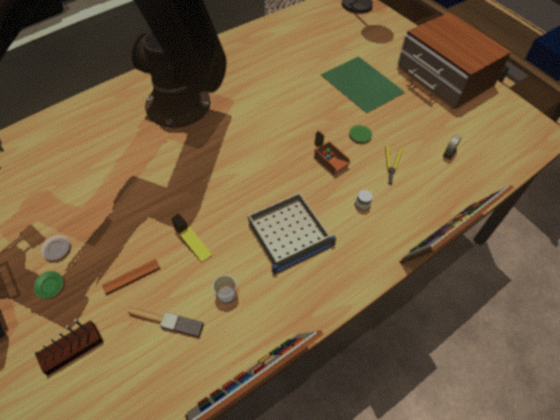

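View pics/top0.png

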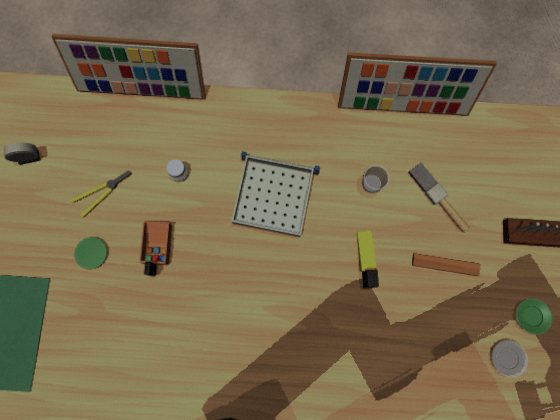

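The top view shows the tray at (273,197) with its hinge at the upper edge, the scoop at (156,243) with its handle at (151,268), and the wedge with its grip at (371,279) and nose at (365,233). The scene view agrees. Next I'll get metric poses.

```bash
cat > h.py <<'E'
import numpy as np,cv2
def cloud(c):
    h,w=c["z_map"].shape
    u,v=np.meshgrid(np.arange(w,dtype=float),np.arange(h,dtype=float))
    K=np.array([[c["fx"],0,c["cx"]],[0,c["fy"],c["cy"]],[0,0,1]],float)
    p=cv2.undistortPoints(np.stack([u,v],-1).reshape(-1,1,2),K,np.array(c["D"],float)).reshape(h,w,2)
    z=c["z_map"]; P=np.dstack([p[...,0]*z,p[...,1]*z,z])
    T=np.array(c["cam_to_world"]); return P@T[:3,:3].T+T[:3,3]
def project(c,X):
    T=np.linalg.inv(np.array(c["cam_to_world"])); K=np.array([[c["fx"],0,c["cx"]],[0,c["fy"],c["cy"]],[0,0,1]],float)
    return cv2.projectPoints(np.array(X,float),cv2.Rodrigues(T[:3,:3])[0],T[:3,3],K,np.array(c["D"],float))[0][:,0]
def rect(X):
    (cx,cy),s,a=cv2.minAreaRect((X[:,:2]*1000).astype(np.float32)); return np.round([cx,cy,*s,a],1)
E
python3 - <<'E'
import numpy as np,cv2
from h import *
for n in("top","scene"):
    c=dict(np.load(n+"0.npz")); P=cloud(c); hsv=cv2.cvtColor(c["frame"],cv2.COLOR_RGB2HSV)
    z=P[...,2]; ok=c["z_map"]>0
    def box(x0,x1,y0,y1): return ok&(P[...,0]>x0)&(P[...,0]<x1)&(P[...,1]>y0)&(P[...,1]<y1)
    if n=="top":
        for px in [(273,197),(156,240),(151,268),(371,279),(366,240),(93,253),(177,170),(375,180),(200,330)]: print(px,P[px[1],px[0]].round(4))
        ctr={k:P[v[1],v[0]] for k,v in dict(tray=(273,197),scoop=(155,246),wedge=(368,260)).items()}
    print(n)
    for k,rad in dict(tray=.13,scoop=.08,wedge=.09).items():
        d=np.hypot(P[...,0]-ctr[k][0],P[...,1]-ctr[k][1])<rad
        print(k,"bench z",np.median(z[ok&d&(z<.008)]).round(4))
        for lo,hi in dict(tray=[(.038,.06),(.025,.06)],scoop=[(.008,.1),(.05,.1),(.03,.045)],wedge=[(.008,.08),(.05,.08),(.008,.04)])[k]:
            m=ok&d&(z>lo)&(z<hi)
            m=cv2.morphologyEx(m.astype(np.uint8),cv2.MORPH_CLOSE,np.ones((2,2)))>0
            nn,L,st,_=cv2.connectedComponentsWithStats(m.astype(np.uint8)); 
            X=P[(L==1+st[1:,4].argmax())&ok]; print(k,lo,len(X),rect(X),"zmed",np.median(X[:,2]).round(4),"zmax",X[:,2].max().round(4))
E
```

```text
(273, 197) [ 0.6642 -0.0069  0.0209]
(156, 240) [0.5387 0.2734 0.0088]
(151, 268) [0.4661 0.2607 0.0683]
(371, 279) [ 0.4762 -0.2465  0.0621]
(366, 240) [ 0.5744 -0.2429  0.0072]
(93, 253) [0.4961 0.4208 0.0137]
(177, 170) [0.7092 0.232  0.0492]
(375, 180) [ 0.7293 -0.2613  0.0065]
(200, 330) [0.3323 0.1438 0.0057]
top
tray bench z 0.0003
tray 0.038 606 [670.5  -9.3 193.6 187.4  81.1] zmed 0.039 zmax 0.0527
tray 0.025 834 [670.3  -9.6 195.4 187.6  81.1] zmed 0.0334 zmax 0.0527
scoop bench z 0.0007
scoop 0.008 1258 [516.9 271.3  70.9 136.1  89.8] zmed 0.0196 zmax 0.0819
scoop 0.05 124 [4.639e+02 2.755e+02 2.750e+01 3.310e+01 1.000e-01] zmed 0.075 zmax 0.0819
scoop 0.03 139 [511.8 242.5  27.4 129.2  74.9] zmed 0.0296 zmax 0.0577
wedge bench z 0.0001
wedge 0.008 820 [ 525.  -248.1  136.5   46.     9.6] zmed 0.0231 zmax 0.0669
wedge 0.05 207 [ 478.6 -257.8   40.    41.1    7.5] zmed 0.0595 zmax 0.0669
wedge 0.008 596 [ 525.6 -248.6  134.3   44.9    6.7] zmed 0.0197 zmax 0.0619
scene
tray bench z -0.0006
tray 0.038 526 [662.6   1.2 192.4 198.4  82.4] zmed 0.0406 zmax 0.0504
tray 0.025 978 [ 6.614e+02 -5.000e-01  1.976e+02  1.991e+02  8.160e+01] zmed 0.0343 zmax 0.0504
scoop bench z -0.0002
scoop 0.008 767 [508.2 279.1 153.9  97.8   2.6] zmed 0.0239 zmax 0.0829
scoop 0.05 87 [449.4 286.5  25.7  84.2  40. ] zmed 0.0651 zmax 0.0829
scoop 0.03 206 [518.3 279.  123.3  97.6   3.4] zmed 0.0356 zmax 0.0454
wedge bench z -0.0006
wedge 0.008 612 [ 526.9 -244.7  127.6   44.4    3.1] zmed 0.0217 zmax 0.0639
wedge 0.05 132 [ 4.822e+02 -2.461e+02  3.810e+01  4.080e+01  2.000e-01] zmed 0.0586 zmax 0.0639
wedge 0.008 453 [ 528.  -244.3  124.5   43.8    4.9] zmed 0.0181 zmax 0.0404
```

```bash
python3 - <<'E'
import numpy as np,cv2
c=np.load("top0.npz");f=c["frame"][:,:,::-1]
a=cv2.resize(f[205:290,110:200],None,fx=4,fy=4,interpolation=2);b=cv2.resize(f[215:300,325:415],None,fx=4,fy=4,interpolation=2)
s=np.load("scene0.npz")["frame"][:,:,::-1]
d=cv2.resize(s[115:185,295:385],None,fx=4,fy=3,interpolation=2)
e=cv2.resize(s[200:270,155:245],None,fx=4,fy=3,interpolation=2)
cv2.imwrite("pics/crop0.png",np.vstack([np.hstack([a,b]),np.hstack([d,e])]))
E
```

```text
(no output)
```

View pics/crop0.png

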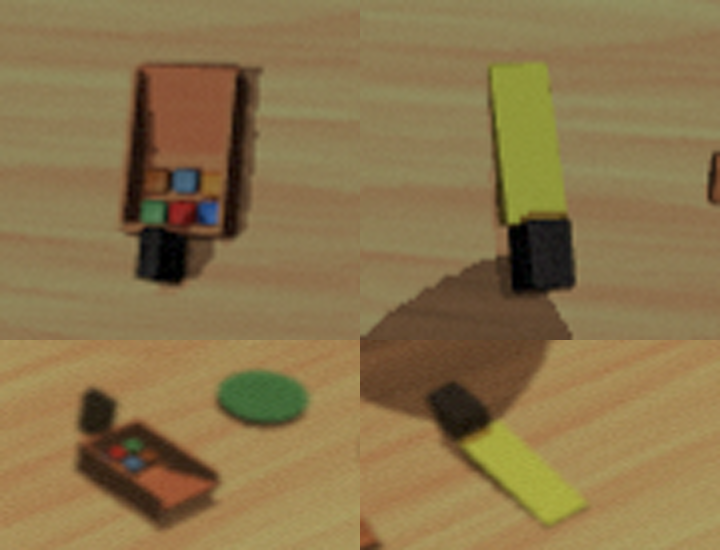

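```bash
cat > fit.py <<'E'
import numpy as np,cv2
from h import *
from scipy.optimize import differential_evolution
def loop(x0,x1,y0,y1,z0,z1=None):
    z1=z0 if z1 is None else z1
    q=[(x0,y0,z0),(x1,y0,z1),(x1,y1,z1),(x0,y1,z0)]; return [(q[i],q[(i+1)%4]) for i in range(4)]
S=.001
M=dict(tray=loop(-85,85,-85,85,46)+loop(-81,81,-81,81,46),
 scoop=loop(-30,72,-31,31,40)+loop(-62,-32,-7,7,78)+[((72,-31,28),(72,31,28))],
 wedge=loop(20,120,-18,18,30,4)+loop(-20,20,-13,13,60)+[((-20,13,0),(-20,13,60)),((-20,13,0),(20,13,0)),((-20,13,0),(-20,-13,0))])
def pts(n): return np.vstack([np.linspace(a,b,40) for a,b in M[n]])*S
def grad(c):
    f=cv2.GaussianBlur(c["frame"].astype(np.float32),(0,0),.7)
    return np.minimum(sum(np.hypot(cv2.Sobel(f[...,i],-1,1,0),cv2.Sobel(f[...,i],-1,0,1)) for i in range(3)),300)
def fit(n,cams,x0,d=(.02,.02,12)):
    P=pts(n); G=[grad(c) for c in cams]
    def cost(q):
        a=np.radians(q[2]); X=P@np.array([[np.cos(a),np.sin(a),0],[-np.sin(a),np.cos(a),0],[0,0,1]])+[q[0],q[1],0]
        return -sum(cv2.remap(g,project(c,X)[None].astype(np.float32),None,1).mean() for c,g in zip(cams,G))
    s=differential_evolution(cost,[(a-b,a+b) for a,b in zip(x0,d)],seed=1,popsize=20,tol=1e-6,maxiter=80)
    return np.round(s.x,4),round(s.fun,1)
E
python3 - <<'E'
from fit import *
t,s=[dict(np.load(n+"0.npz")) for n in("top","scene")]
for n,x0 in dict(tray=(.666,-.005,-8),scoop=(.515,.272,0),wedge=(.478,-.25,5)).items():
    for k,cs in dict(top=[t],scene=[s],both=[t,s]).items(): print(n,k,*fit(n,cs,x0))
E
```

```text
tray top [ 0.6589 -0.0096 -7.7131] -271.9
tray scene [ 0.6687 -0.0116 -7.3354] -295.6
tray both [ 0.6661 -0.0106 -7.5261] -535.4
scoop top [0.5124 0.2684 0.2421] -274.5
scoop scene [ 0.5142  0.2664 -1.6693] -256.8
scoop both [0.5126 0.2683 0.1062] -528.5
wedge top [ 0.4792 -0.2508  6.0691] -264.7
wedge scene [ 0.4799 -0.2526  6.9418] -187.0
wedge both [ 0.4793 -0.2511  6.0465] -449.3
```

```bash
cat > to.py <<'E'
# python3 to.py x y z(grasp point) tilt yaw [x y z tilt yaw ...] : rows from the present pose
import sys,numpy as np
from scipy.spatial.transform import Rotation as R
from plant import r
s=r.get_state(); p0=s["tcp_pos"]; R0=R.from_euler("xyz",s["eef_rot"],degrees=True)
print("t",round(s["time_s"],2),"grasp",(p0-R0.apply([0,0,r.grip_depth])).round(4),"rpy",s["eef_rot"].round(2),"q",s["joints"].round(1))
a=np.array(sys.argv[1:],float).reshape(-1,5)
for x,y,z,t,w in a:
    # tilt: about the tool's heading-frame y; tool x points to -heading, yaw = heading of object's x
    Rt=R.from_euler("z",w,degrees=True)*R.from_euler("y",t,degrees=True)*R.from_euler("xyz",[180,0,180],degrees=True)
    p=np.array([x,y,z])+Rt.apply([0,0,r.grip_depth])
    print(np.r_[R0.inv().apply(p-p0).round(4),(R0.inv()*Rt).as_rotvec(degrees=True).round(2)].tolist())
E
python3 to.py .5 -.2 .25 0 0  .46 .268 .17 -25 0
```

```text
t 0.1 grasp [ 0.1733 -0.6519  0.2445] rpy [ 1.7991e+02 -1.0000e-02 -1.6512e+02] q [-58.6  20.6   0.6  -0.  -70.1 -16.5]
[-0.4318, 0.3529, -0.005, 0.08, -0.02, 14.88]
[-0.521, 0.8133, 0.0739, 3.33, -24.88, 14.62]
```

Units first: shifts go in mm and turns go in units of 2 degrees. So -0.43 m is -430, 0.353 m is 353, 15 degrees is 7.5.

Emit:
drive_effector(deltas=[-430, 353, -5, 0, 0, 7.5, -430, 353, -5, 0, 0, 7.5, -430, 353, -5, 0, 0, 7.5, -430, 353, -5, 0, 0, 7.5, -430, 353, -5, 0, 0, 7.5, -430, 353, -5, 0, 0, 7.5, -430, 353, -5, 0, 0, 7.5, -430, 353, -5, 0, 0, 7.5, -430, 353, -5, 0, 0, 7.5, -430, 353, -5, 0, 0, 7.5, -430, 353, -5, 0, 0, 7.5, -430, 353, -5, 0, 0, 7.5], jaw=0.06, grip_n=60)

```text
time_s: 1.1
tcp_pos: [0.4646, -0.2462, 0.2311]
eef_rot: [180.0, 0.0, 179.9]
contact_force: [0.8, -0.5, -0.0]
gripper_width: 0.0601
gripper_force: 0.0
```

```bash
python3 to.py .46 .268 .14 -25 0
```

```text
t 1.1 grasp [ 0.4646 -0.2462  0.2499] rpy [179.99   0.   179.89] q [ -6.5   6.3 -17.6  -0.  -66.1 -83.6]
[-0.0023, 0.5142, 0.1082, -0.02, -25.0, -0.11]
```

Emit:
drive_effector(deltas=[0, 514, 108, 0, -12.5, 0, 0, 514, 108, 0, -12.5, 0, 0, 514, 108, 0, -12.5, 0, 0, 514, 108, 0, -12.5, 0, 0, 514, 108, 0, -12.5, 0, 0, 514, 108, 0, -12.5, 0, 0, 514, 108, 0, -12.5, 0, 0, 514, 108, 0, -12.5, 0, 0, 514, 108, 0, -12.5, 0, 0, 514, 108, 0, -12.5, 0, 0, 514, 108, 0, -12.5, 0, 0, 514, 108, 0, -12.5, 0])

```text
time_s: 2.1
tcp_pos: [0.4719, 0.1684, 0.1553]
eef_rot: [179.1, 23.5, -178.0]
contact_force: [-0.0, -1.1, -0.6]
gripper_width: 0.0601
gripper_force: 0.0
```

Emit:
drive_effector(deltas=[0, 0, 0, 0, 0, 0, 0, 0, 0, 0, 0, 0])

```text
time_s: 2.27
tcp_pos: [0.4714, 0.164, 0.1547]
eef_rot: [179.1, 23.4, -178.6]
contact_force: [-0.5, -0.2, -1.3]
gripper_width: 0.0598
gripper_force: 0.0
```

```bash
python3 to.py .4636 .268 .062 -25 0; python3 - <<'E'
from fit import *
from plant import r
t=r.capture("scene"); cv2.imwrite("pics/a.png",t["frame"][90:240,240:440,::-1].repeat(3,0).repeat(3,1))
E
```

```text
t 2.27 grasp [0.4639 0.1635 0.1719] rpy [ 179.06   23.36 -178.62] q [  49.5   -4.9  -58.3   41.   -25.7 -173.6]
[0.0411, 0.1022, 0.1035, 1.51, -1.65, 1.24]
```

View pics/a.png

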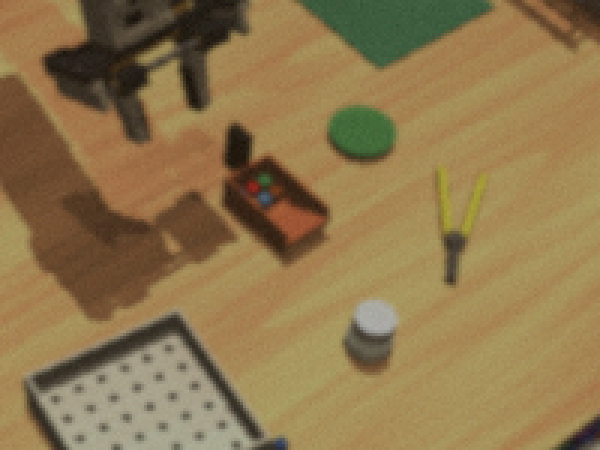

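```bash
python3 to.py .4636 .268 .14 0 0
```

```text
t 2.32 grasp [0.4641 0.163  0.1723] rpy [ 179.03   23.39 -178.69] q [  49.5   -5.   -58.3   41.   -25.7 -173.6]
[0.0186, 0.1041, 0.0306, 1.23, 23.38, 1.49]
```

Emit:
drive_effector(deltas=[19, 104, 30, 0.6, 11.7, 0.75, 19, 104, 30, 0.6, 11.7, 0.75, 19, 104, 30, 0.6, 11.7, 0.75, 19, 104, 30, 0.6, 11.7, 0.75, 19, 104, 30, 0.6, 11.7, 0.75, 19, 104, 30, 0.6, 11.7, 0.75, 19, 104, 30, 0.6, 11.7, 0.75, 19, 104, 30, 0.6, 11.7, 0.75])

```text
time_s: 2.98
tcp_pos: [0.4626, 0.2666, 0.1221]
eef_rot: [180.0, 0.1, 180.0]
contact_force: [0.3, -0.7, -0.1]
gripper_width: 0.0598
gripper_force: 0.0
```

```bash
python3 to.py .4645 .268 .14 0 0 .4645 .268 .052 0 0; python3 - <<'E'
from fit import *
from plant import r
t,s=r.capture("top"),r.capture("scene"); print(fit("scoop",[s],(.513,.268,0),(.01,.01,5)))
E
```

```text
t 2.98 grasp [0.4626 0.2666 0.1409] rpy [1.7999e+02 6.0000e-02 1.7999e+02] q [ 5.100e+01  1.270e+01 -2.530e+01  1.000e-01 -5.190e+01 -1.411e+02]
[-0.0019, 0.0014, 0.0009, 0.01, 0.06, -0.01]
[-0.0018, 0.0014, 0.0889, 0.01, 0.06, -0.01]
(array([0.5149, 0.2659, 3.4607]), np.float64(-165.1))
```

In the tool's units: 0.089 m is 89, 0.075 m is 75.

Emit:
drive_effector(deltas=[-2, 1, 30, 0, 0, 0, -2, 1, 60, 0, 0, 0, -2, 1, 75, 0, 0, 0, -2, 1, 89, 0, 0, 0, -2, 1, 89, 0, 0, 0])

```text
time_s: 3.5
tcp_pos: [0.4633, 0.2678, 0.0313]
eef_rot: [-179.9, -0.1, -179.9]
contact_force: [-0.3, -0.7, -0.5]
gripper_width: 0.0597
gripper_force: 0.0
```

Emit:
drive_effector(deltas=[0, 0, 0, 0, 0, 0, 0, 0, 0, 0, 0, 0, 0, 0, 0, 0, 0, 0, 0, 0, 0, 0, 0, 0, 0, 0, 0, 0, 0, 0, 0, 0, 0, 0, 0, 0, 0, 0, 0, 0, 0, 0], jaw=0.0, grip_n=60)

```text
time_s: 4.08
tcp_pos: [0.4652, 0.27, 0.0333]
eef_rot: [179.9, 0.0, -179.9]
contact_force: [-0.1, -0.7, 0.6]
gripper_width: 0.019
gripper_force: 0.2
```

```bash
python3 to.py .4645 .268 .052 0 0
```

```text
t 4.08 grasp [0.4652 0.2699 0.0521] rpy [ 1.7992e+02  4.0000e-02 -1.7990e+02] q [  51.    19.7  -30.1   -0.   -40.2 -140.9]
[0.0007, -0.002, 0.0001, 0.08, 0.04, 0.1]
```

Emit:
drive_effector(deltas=[0, 0, 0, 0, 0, 0, 0, 0, 0, 0, 0, 0, 0, 0, 0, 0, 0, 0, 0, 0, 0, 0, 0, 0], jaw=0.0, grip_n=60)

```text
time_s: 4.42
tcp_pos: [0.4651, 0.2698, 0.0331]
eef_rot: [180.0, 0.0, -179.9]
contact_force: [-1.7, -0.7, 4.2]
gripper_width: 0.0135
gripper_force: 59.8
```

Emit:
drive_effector(deltas=[0, 0, -10, 0, 0, 0, 0, 0, -30, 0, 0, 0, 0, 0, -60, 0, 0, 0, 0, 0, -90, 0, 0, 0, 0, 0, -120, 0, 0, 0, 0, 0, -150, 0, 0, 0, 0, 0, -150, 0, 0, 0, 0, 0, -150, 0, 0, 0])

```text
time_s: 5.08
tcp_pos: [0.4656, 0.2706, 0.1852]
eef_rot: [179.7, 0.2, -179.9]
contact_force: [-0.9, -0.0, -2.7]
gripper_width: 0.0135
gripper_force: 59.8
```

```bash
python3 - <<'E'
from fit import *
from plant import r
t=r.capture("scene"); cv2.imwrite("pics/b.png",t["frame"][60:260,200:440,::-1].repeat(3,0).repeat(3,1))
E
python3 to.py .60 .05 .26 0 45
```

```text
t 5.13 grasp [0.4648 0.2698 0.2023] rpy [ 1.7986e+02  4.0000e-02 -1.7992e+02] q [ 5.100e+01  9.500e+00 -2.030e+01 -1.000e-01 -6.010e+01 -1.409e+02]
[-0.1349, -0.2199, -0.0581, 0.11, 0.09, -44.92]
```

View pics/b.png

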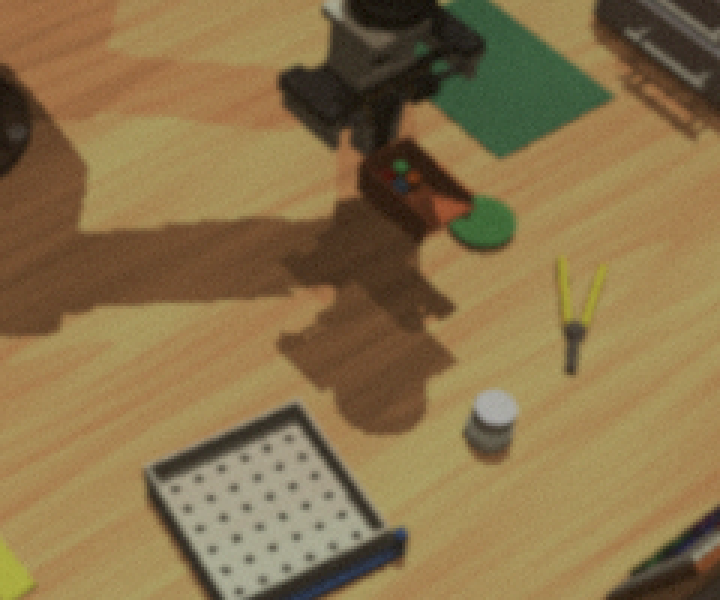

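```bash
python3 to.py .625 -.156 .2 0 75
```

```text
t 5.13 grasp [0.4648 0.2698 0.2023] rpy [ 1.7986e+02  4.0000e-02 -1.7992e+02] q [ 5.100e+01  9.500e+00 -2.030e+01 -1.000e-01 -6.010e+01 -1.409e+02]
[-0.1596, -0.426, 0.0014, 0.09, 0.12, -74.92]
```

Emit:
drive_effector(deltas=[-10, -26, 0, 0, 0, -2.5, -25, -62, 0, 0, 0, -5.5, -40, -100, 0, 0, 0, -9, -55, -138, 0, 0, 0, -12.5, -70, -176, 0, 0, 0, -15.5, -85, -214, 0, 0, 0, -19, -100, -252, 0, 0, 0, -22.5, -115, -290, 0, 0, 0, -25.5, -130, -330, 0, 0, 0, -29, -140, -365, 0, 0, 0, -32, -150, -400, 0, 0, 0, -35, -160, -426, 0, 0, 0, -37.5])

```text
time_s: 6.13
tcp_pos: [0.6223, -0.1501, 0.1806]
eef_rot: [179.8, 0.0, -104.5]
contact_force: [1.5, 0.8, -1.8]
gripper_width: 0.0139
gripper_force: 59.8
```

Emit:
drive_effector(deltas=[0, 0, 0, 0, 0, 0, 0, 0, 0, 0, 0, 0, 0, 0, 0, 0, 0, 0])

```text
time_s: 6.38
tcp_pos: [0.6222, -0.1488, 0.1807]
eef_rot: [179.8, 0.0, -105.0]
contact_force: [-0.1, 0.5, -2.2]
gripper_width: 0.014
gripper_force: 59.8
```

```bash
python3 to.py .634 -.122 .185 35 75
```

```text
t 6.38 grasp [ 0.6222 -0.1489  0.1995] rpy [ 1.7982e+02  3.0000e-02 -1.0504e+02] q [  3.9  19.2  -7.5  -0.1 -63.5 -18.9]
[-0.0182, -0.0045, 0.0111, 0.19, 35.03, 0.02]
```

In the tool's units: -0.018 m is -18, -0.015 m is -15, 35 degrees is 17.5.

Emit:
drive_effector(deltas=[-3, -1, 2, 0, 3, 0, -6, -2, 4, 0, 6, 0, -9, -3, 6, 0, 9, 0, -12, -4, 8, 0, 12, 0, -15, -4, 10, 0, 15, 0, -18, -4, 11, 0, 17.5, 0, -18, -4, 11, 0, 17.5, 0, -18, -4, 11, 0, 17.5, 0])

```text
time_s: 7.05
tcp_pos: [0.6313, -0.1296, 0.1699]
eef_rot: [179.8, -35.0, -104.6]
contact_force: [0.8, 0.8, -1.9]
gripper_width: 0.0135
gripper_force: 59.8
```

```bash
python3 to.py .641 -.097 .185 50 75 .645 -.082 .185 58 75 .6485 -.068 .185 65 75  .652 -.054 .185 72 75; python3 - <<'E'
from fit import *
from plant import r
a,b=r.capture("scene"),r.capture("top"); cv2.imwrite("pics/c.png",np.hstack([c["frame"][:,:,::-1][v:v+200,u:u+190].repeat(2,0).repeat(2,1) for c,u,v in((a,190,130),(b,190,120))]))
E
```

```text
t 7.05 grasp [ 0.6341 -0.1192  0.1853] rpy [ 179.83  -34.99 -104.6 ] q [ 20.6  27.  -17.3  29.7 -70.5 -51.5]
[-0.0143, -0.001, -0.0137, -0.1, 15.01, 0.32]
[-0.0245, -0.0011, -0.0235, -0.12, 23.01, 0.32]
[-0.0343, -0.0009, -0.0328, -0.14, 30.01, 0.31]
[-0.0442, -0.0007, -0.0423, -0.16, 37.01, 0.3]
```

View pics/c.png

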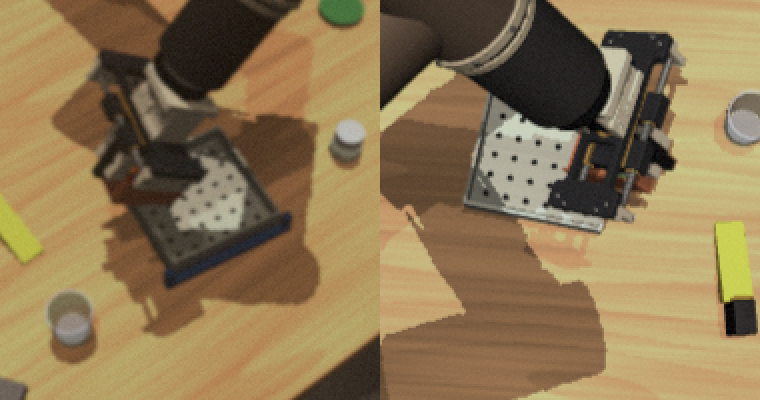

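The scoop's lip shows at top-view pixel (286,197), about 28 mm to the right of the tray centre as planned, so I'll pour.

In the tool's units: -0.044 m is -44, -0.042 m is -42, 28 degrees is 14.

Emit:
drive_effector(deltas=[-5, 0, -5, 0, 2.5, 0, -10, 0, -9, 0, 5, 0, -14, 0, -14, 0, 7.5, 0, -17, 0, -17, 0, 8.5, 0, -20, 0, -20, 0, 10, 0, -25, 0, -23, 0, 11.5, 0, -28, 0, -26, 0, 12.5, 0, -31, 0, -29, 0, 14, 0, -34, 0, -33, 0, 15, 0, -38, 0, -36, 0, 16.5, 0, -41, 0, -39, 0, 17.5, 0, -44, 0, -42, 0, 18.5, 0])

```text
time_s: 8.15
tcp_pos: [0.6473, -0.0744, 0.1814]
eef_rot: [-179.8, -71.9, -105.2]
contact_force: [-0.7, 0.4, -0.8]
gripper_width: 0.0136
gripper_force: 59.8
```

Emit:
drive_effector(deltas=[0, 0, 0, 0, 0, 0, 0, 0, 0, 0, 0, 0, 0, 0, 0, 0, 0, 0, 0, 0, 0, 0, 0, 0, 0, 0, 0, 0, 0, 0, 0, 0, 0, 0, 0, 0])

```text
time_s: 8.65
tcp_pos: [0.6472, -0.0744, 0.1814]
eef_rot: [-179.8, -71.9, -105.1]
contact_force: [-0.1, -1.1, -1.5]
gripper_width: 0.0141
gripper_force: 59.8
```

```bash
python3 to.py .648 -.06 .22 72 75 .625 -.14 .23 0 75; python3 - <<'E'
from fit import *
from plant import r
a,b=r.capture("scene"),r.capture("top"); cv2.imwrite("pics/d.png",np.hstack([c["frame"][:,:,::-1][v:v+130,u:u+130].repeat(3,0).repeat(3,1) for c,u,v in((a,220,180),(b,210,140))]))
E
```

```text
t 8.65 grasp [ 0.6517 -0.0571  0.1873] rpy [-179.84  -71.86 -105.08] q [ 30.7  44.7 -13.7  41.9 -95.2 -68.4]
[0.0323, 0.0029, -0.0066, -0.08, 0.14, -0.03]
[0.0498, 0.0045, 0.0564, -0.09, -71.86, 0.03]
```

View pics/d.png

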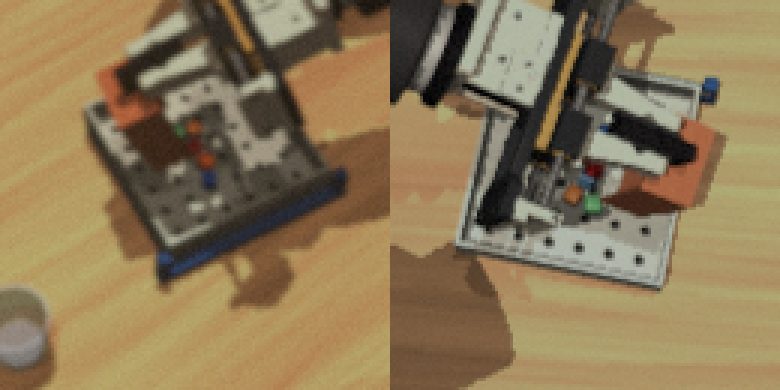

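In the tool's units: 0.056 m is 56, 0.05 m is 50, -72 degrees is -36.

Emit:
drive_effector(deltas=[32, 3, -7, 0, 0, 0, 34, 3, 0, 0, -3, 0, 36, 3, 6, 0, -6.5, 0, 38, 3, 12, 0, -10, 0, 40, 3, 18, 0, -13.5, 0, 42, 4, 24, 0, -17, 0, 44, 4, 32, 0, -20.5, 0, 46, 4, 38, 0, -24, 0, 48, 4, 44, 0, -27.5, 0, 50, 4, 50, 0, -31, 0, 50, 4, 56, 0, -34, 0, 50, 4, 56, 0, -36, 0])

```text
time_s: 9.75
tcp_pos: [0.6253, -0.1407, 0.2129]
eef_rot: [-179.8, 0.4, -105.0]
contact_force: [-0.7, 0.1, -0.9]
gripper_width: 0.0138
gripper_force: 59.8
```

Emit:
drive_effector(deltas=[0, 0, 0, 0, 0, 0, 0, 0, 0, 0, 0, 0, 0, 0, 0, 0, 0, 0])

```text
time_s: 10.0
tcp_pos: [0.6252, -0.1397, 0.2109]
eef_rot: [180.0, -0.0, -104.9]
contact_force: [-1.4, 1.0, -1.0]
gripper_width: 0.0141
gripper_force: 59.8
```

```bash
python3 to.py .465 .2695 .21 0 0; python3 - <<'E'
from fit import *
from plant import r
a,b=r.capture("scene"),r.capture("top"); cv2.imwrite("pics/e.png",np.hstack([c["frame"][:,:,::-1][v:v+130,u:u+130].repeat(3,0).repeat(3,1) for c,u,v in((a,220,180),(b,210,140))]))
E
```

```text
t 10.0 grasp [ 0.6252 -0.1397  0.2297] rpy [ 1.7996e+02 -4.0000e-02 -1.0492e+02] q [  4.8  17.9  -5.2   0.  -66.9 -19.8]
[-0.3541, 0.2601, 0.0196, 0.01, -0.06, 75.08]
```

View pics/e.png

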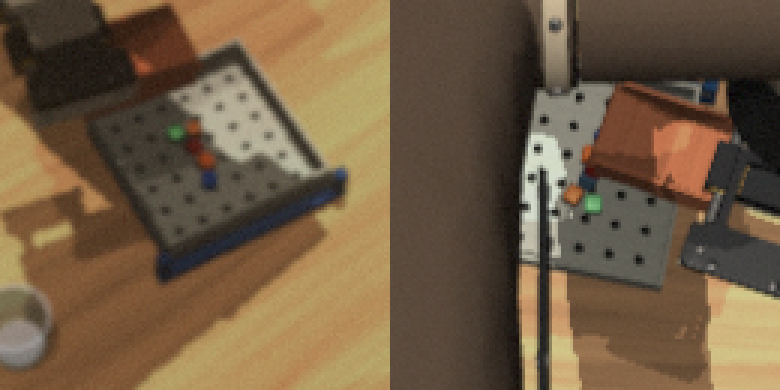

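In the tool's units: -0.354 m is -354, -0.325 m is -325, 6 degrees is 3.

Emit:
drive_effector(deltas=[-20, 20, 10, 0, 0, 3, -50, 40, 15, 0, 0, 6.5, -85, 65, 20, 0, 0, 10, -120, 90, 20, 0, 0, 13.5, -155, 115, 20, 0, 0, 17, -190, 140, 20, 0, 0, 20.5, -225, 165, 20, 0, 0, 24, -260, 190, 20, 0, 0, 27.5, -295, 215, 20, 0, 0, 31, -325, 240, 20, 0, 0, 34.5, -354, 260, 20, 0, 0, 37.5, -354, 260, 20, 0, 0, 37.5])

```text
time_s: 11.1
tcp_pos: [0.4637, 0.2719, 0.1912]
eef_rot: [-180.0, 0.0, 179.9]
contact_force: [1.1, -0.2, -2.3]
gripper_width: 0.0138
gripper_force: 59.8
```

Emit:
drive_effector(deltas=[0, 0, 0, 0, 0, 0, 0, 0, 0, 0, 0, 0, 0, 0, 0, 0, 0, 0, 0, 0, 0, 0, 0, 0])

```text
time_s: 11.43
tcp_pos: [0.4652, 0.2692, 0.1911]
eef_rot: [180.0, -0.0, -179.8]
contact_force: [0.5, 0.2, -1.3]
gripper_width: 0.0137
gripper_force: 59.8
```

```bash
python3 to.py .465 .2695 .056 0 0; python3 - <<'E'
from fit import *
from plant import r
a,b=r.capture("scene"),r.capture("top"); cv2.imwrite("pics/f.png",np.hstack([c["frame"][:,:,::-1][v:v+200,u:u+200].repeat(2,0).repeat(2,1) for c,u,v in((a,215,75),(b,110,120))]))
np.savez("t1.npz",**b);np.savez("s1.npz",**a)
E
```

```text
t 11.43 grasp [0.4652 0.2692 0.2099] rpy [ 180.     -0.   -179.84] q [  51.     9.2  -19.7   -0.   -61.2 -140.8]
[0.0002, 0.0003, 0.1539, 0.0, -0.0, 0.16]
```

View pics/f.png

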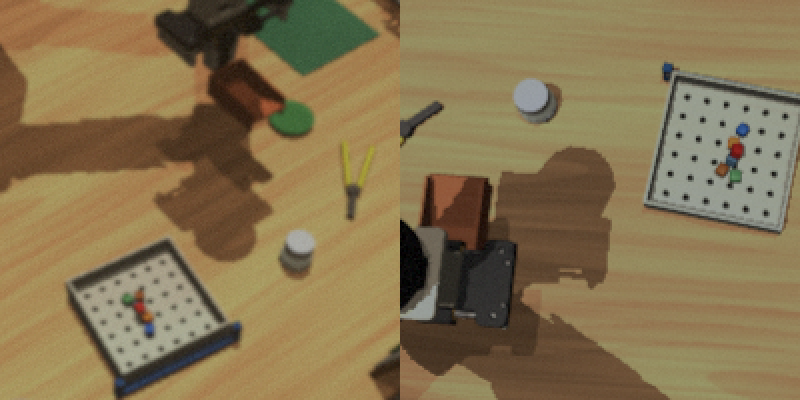

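All six nuggets are in the tray (top-view crop around (737,155)), and the scoop is empty. Next I'll set the scoop down.

In the tool's units: 0.154 m is 154, 0.145 m is 145.

Emit:
drive_effector(deltas=[0, 0, 30, 0, 0, 0, 0, 0, 65, 0, 0, 0, 0, 0, 100, 0, 0, 0, 0, 0, 130, 0, 0, 0, 0, 0, 145, 0, 0, 0, 0, 0, 154, 0, 0, 0, 0, 0, 154, 0, 0, 0, 0, 0, 154, 0, 0, 0])

```text
time_s: 12.2
tcp_pos: [0.4661, 0.2695, 0.0379]
eef_rot: [180.0, 0.0, -179.9]
contact_force: [0.7, 0.7, -1.3]
gripper_width: 0.0139
gripper_force: 59.8
```

Emit:
drive_effector(deltas=[0, 0, 2, 0, 0, 0, 0, 0, 3, 0, 0, 0, 0, 0, 3.5, 0, 0, 0])

```text
time_s: 12.45
tcp_pos: [0.4659, 0.2702, 0.0349]
eef_rot: [179.9, 0.1, -179.9]
contact_force: [-1.0, -0.0, -1.5]
gripper_width: 0.0137
gripper_force: 59.8
```

Units first: shifts go in mm and turns go in units of 2 degrees. So 0.0015 m is 1.5, 0.001 m is 1.

Emit:
drive_effector(deltas=[0, 0, 1, 0, 0, 0, 0, 0, 1.5, 0, 0, 0, 0, 0, 1.5, 0, 0, 0])

```text
time_s: 12.7
tcp_pos: [0.4657, 0.27, 0.0331]
eef_rot: [179.9, 0.1, -179.9]
contact_force: [-1.6, -0.2, 4.2]
gripper_width: 0.014
gripper_force: 59.8
```

Emit:
drive_effector(deltas=[0, 0, 0, 0, 0, 0, 0, 0, 0, 0, 0, 0, 0, 0, 0, 0, 0, 0, 0, 0, 0, 0, 0, 0], jaw=0.05)

```text
time_s: 13.03
tcp_pos: [0.4655, 0.2697, 0.0324]
eef_rot: [179.9, 0.0, -179.9]
contact_force: [-0.2, 0.9, 0.0]
gripper_width: 0.0351
gripper_force: 0.0
```

Emit:
drive_effector(deltas=[0, 0, 0, 0, 0, 0, 0, 0, -30, 0, 0, 0, 0, 0, -70, 0, 0, 0, 0, 0, -110, 0, 0, 0, 0, 0, -150, 0, 0, 0, 0, 0, -150, 0, 0, 0])

```text
time_s: 13.53
tcp_pos: [0.4688, 0.2721, 0.1909]
eef_rot: [179.5, 0.6, -179.8]
contact_force: [2.2, 1.3, 1.1]
gripper_width: 0.05
gripper_force: 0.0
```

```bash
python3 to.py .47 -.05 .2 0 6 ; python3 - <<'E'
from fit import *
from plant import r
a,b=r.capture("scene"),r.capture("top")
print(fit("scoop",[a],(.513,.268,0)),fit("tray",[b,a],(.664,-.011,-7.5),(.01,.01,3)),fit("tray",[b],(.664,-.011,-7.5),(.01,.01,3)),fit("tray",[a],(.664,-.011,-7.5),(.01,.01,3)),fit("wedge",[a],(.479,-.251,6)))
E
```

```text
t 13.53 grasp [0.4686 0.2719 0.2097] rpy [ 179.5     0.58 -179.82] q [ 5.100e+01  9.200e+00 -1.980e+01  1.000e-01 -6.030e+01 -1.408e+02]
[-0.0001, -0.3222, 0.0069, 0.47, 0.6, -5.82]
(array([ 0.501 ,  0.2756, -6.8563]), np.float64(-167.5)) (array([ 0.6663, -0.0106, -7.5345]), np.float64(-539.7)) (array([ 0.659 , -0.0096, -7.6051]), np.float64(-274.4)) (array([ 0.6686, -0.0116, -7.4329]), np.float64(-295.8)) (array([ 0.4778, -0.2518,  6.1231]), np.float64(-206.0))
```

In the tool's units: -0.45 m is -450, -0.3 m is -300, -6 degrees is -3.

Emit:
drive_effector(deltas=[0, -300, 0, 0, 0, -2, 0, -300, 0, 0, 0, -2, 0, -300, 0, 0, 0, -2, 0, -300, 0, 0, 0, -2, 0, -340, 0, 0, 0, -3, 0, -400, 0, 0, 0, -3, 0, -450, 0, 0, 0, -3, 0, -450, 0, 0, 0, -3, 0, -450, 0, 0, 0, -3, 0, -450, 0, 0, 0, -3, 0, -450, 0, 0, 0, -3, 0, -450, 0, 0, 0, -3], jaw=0.06)

```text
time_s: 14.63
tcp_pos: [0.4647, -0.1849, 0.1802]
eef_rot: [179.9, -0.2, -174.2]
contact_force: [0.3, 0.5, -0.1]
gripper_width: 0.06
gripper_force: 0.0
```

Emit:
drive_effector(deltas=[0, -10, 0, 0, 0, 0, 0, -10, 0, 0, 0, 0, 0, -10, 0, 0, 0, 0])

```text
time_s: 14.88
tcp_pos: [0.4669, -0.1902, 0.1811]
eef_rot: [179.9, -0.1, -173.9]
contact_force: [-0.3, -0.7, -0.1]
gripper_width: 0.0596
gripper_force: 0.0
```

```bash
python3 to.py .479 -.2515 .12 0 6.1 ; python3 - <<'E'
from fit import *
from plant import r
a,b=r.capture("scene"),r.capture("top")
print(fit("scoop",[a,b],(.513,.268,0)),fit("scoop",[b],(.513,.268,0)))
E
```

```text
t 14.88 grasp [ 0.4669 -0.1902  0.1999] rpy [ 1.7992e+02 -6.0000e-02 -1.7391e+02] q [  0.1   6.5 -24.2  -0.1 -59.3 -84. ]
[-0.0056, -0.0623, 0.0799, 0.08, -0.06, -0.01]
(array([ 0.5127,  0.2701, -1.6625]), np.float64(-548.8)) (array([ 0.5126,  0.2581, -0.0059]), np.float64(-288.3))
```

In the tool's units: 0.08 m is 80, 0.07 m is 70.

Emit:
drive_effector(deltas=[-6, -30, 35, 0, 0, 0, -6, -62, 70, 0, 0, 0, -6, -62, 80, 0, 0, 0, -6, -62, 80, 0, 0, 0])

```text
time_s: 15.32
tcp_pos: [0.4776, -0.251, 0.0977]
eef_rot: [179.8, -0.3, -173.9]
contact_force: [-1.1, 0.6, -0.2]
gripper_width: 0.06
gripper_force: 0.0
```

Emit:
drive_effector(deltas=[0, 0, 30, 0, 0, 0, 0, 0, 60, 0, 0, 0, 0, 0, 75, 0, 0, 0, 0, 0, 83, 0, 0, 0, 0, 0, 83, 0, 0, 0, 0, 0, 83, 0, 0, 0])

```text
time_s: 15.82
tcp_pos: [0.4808, -0.2507, 0.0199]
eef_rot: [180.0, 0.1, -173.8]
contact_force: [0.7, -0.7, 1.6]
gripper_width: 0.06
gripper_force: 0.0
```

```bash
python3 to.py .479 -.2515 .036 0 6.1
```

```text
t 15.82 grasp [ 0.4808 -0.2507  0.0387] rpy [ 1.7997e+02  7.0000e-02 -1.7382e+02] q [ -6.9  21.2 -30.1  -0.1 -38.6 -76.9]
[0.0019, -0.0006, 0.0027, 0.03, 0.07, 0.08]
```

Emit:
drive_effector(deltas=[0, 0, 0, 0, 0, 0, 0, 0, 0, 0, 0, 0, 0, 0, 0, 0, 0, 0, 0, 0, 0, 0, 0, 0, 0, 0, 0, 0, 0, 0, 0, 0, 0, 0, 0, 0, 0, 0, 0, 0, 0, 0, 0, 0, 0, 0, 0, 0, 0, 0, 0, 0, 0, 0, 0, 0, 0, 0, 0, 0], jaw=0.0, grip_n=40)

```text
time_s: 16.65
tcp_pos: [0.48, -0.2513, 0.0192]
eef_rot: [180.0, 0.0, -173.9]
contact_force: [-2.2, 1.5, 4.3]
gripper_width: 0.0256
gripper_force: 40.0
```

Emit:
drive_effector(deltas=[0, 0, -4, 0, 0, 0, 0, 0, -8, 0, 0, 0, 0, 0, -12, 0, 0, 0, 0, 0, -12, 0, 0, 0])

```text
time_s: 16.98
tcp_pos: [0.4803, -0.2514, 0.0317]
eef_rot: [180.0, 0.1, -173.9]
contact_force: [0.4, 0.1, -0.8]
gripper_width: 0.0257
gripper_force: 40.0
```

```bash
python3 to.py .425 -.23 .051 0 0 .436 .0194 .051 0 -7.5
```

```text
t 16.98 grasp [ 0.4803 -0.2514  0.0505] rpy [ 1.7996e+02  9.0000e-02 -1.7389e+02] q [ -6.9  20.1 -29.6  -0.1 -40.2 -76.9]
[0.0528, 0.0272, -0.0006, 0.04, 0.08, 6.11]
[0.0153, 0.274, -0.0003, 0.05, 0.08, 13.61]
```

In the tool's units: 0.274 m is 274, 0.255 m is 255, 6 degrees is 3.

Emit:
drive_effector(deltas=[20, 10, 0, 0, 0, 1, 50, 27, 0, 0, 0, 3, 50, 50, 0, 0, 0, 3, 46, 85, 0, 0, 0, 4, 41, 120, 0, 0, 0, 4.5, 36, 155, 0, 0, 0, 5, 31, 190, 0, 0, 0, 5.5, 26, 225, 0, 0, 0, 6, 20, 255, 0, 0, 0, 6.5, 15, 274, 0, 0, 0, 6.8, 15, 274, 0, 0, 0, 6.8, 15, 274, 0, 0, 0, 6.8])

```text
time_s: 17.98
tcp_pos: [0.436, 0.0207, 0.0313]
eef_rot: [179.9, 0.0, 172.6]
contact_force: [-0.2, -0.6, -1.9]
gripper_width: 0.0256
gripper_force: 40.0
```

Emit:
drive_effector(deltas=[0, 0, 5, 0, 0, 0, 0, 0, 9, 0, 0, 0, 0, 0, 11, 0, 0, 0, 0, 0, 11, 0, 0, 0])

```text
time_s: 18.32
tcp_pos: [0.4353, 0.0186, 0.0195]
eef_rot: [180.0, -0.1, 172.4]
contact_force: [-2.1, 0.1, -1.9]
gripper_width: 0.0261
gripper_force: 40.0
```

```bash
python3 to.py .436 .0194 .038 0 -7.5
```

```text
t 18.32 grasp [0.4353 0.0186 0.0383] rpy [ 1.7998e+02 -5.0000e-02  1.7242e+02] q [ 2.85e+01  1.31e+01 -4.35e+01 -1.00e-01 -3.34e+01 -1.26e+02]
[-0.0006, 0.0008, 0.0003, 0.02, -0.05, -0.08]
```

Emit:
drive_effector(deltas=[0, 0, 0, 0, 0, 0, 0, 0, 0, 0, 0, 0, 0, 0, 0, 0, 0, 0, 0, 0, 0, 0, 0, 0], jaw=0.045)

```text
time_s: 18.65
tcp_pos: [0.436, 0.0195, 0.0203]
eef_rot: [179.9, 0.0, 172.5]
contact_force: [0.1, 0.2, 0.2]
gripper_width: 0.0432
gripper_force: 0.0
```

Emit:
drive_effector(deltas=[0, 0, 0, 0, 0, 0, 0, 0, 0, 0, 0, 0, 0, 0, 0, 0, 0, 0, 0, 0, 0, 0, 0, 0, 0, 0, 0, 0, 0, 0, 0, 0, 0, 0, 0, 0], jaw=0.0, grip_n=40)

```text
time_s: 19.15
tcp_pos: [0.4358, 0.0196, 0.0202]
eef_rot: [179.9, 0.0, 172.5]
contact_force: [-1.3, 0.0, 1.7]
gripper_width: 0.0257
gripper_force: 39.9
```

```bash
python3 to.py .49 .0122 .038 0 -7.5; python3 - <<'E'
from fit import *
from plant import r
a,b=r.capture("scene"),r.capture("top")
M["wedge"]=loop(20,120,-18,18,30,4)
print(fit("wedge",[a],(.436,.0194,-7.5)),fit("wedge",[b],(.436,.0194,-7.5)),fit("wedge",[a,b],(.436,.0194,-7.5)))
cv2.imwrite("pics/g.png",np.hstack([c["frame"][:,:,::-1][v:v+130,u:u+130].repeat(3,0).repeat(3,1) for c,u,v in((a,200,160),(b,210,160))]))
E
```

```text
t 19.15 grasp [0.4358 0.0196 0.039 ] rpy [1.7994e+02 1.0000e-02 1.7251e+02] q [ 2.860e+01  1.300e+01 -4.340e+01 -1.000e-01 -3.350e+01 -1.261e+02]
[-0.0547, -0.0003, 0.001, 0.06, 0.01, 0.01]
(array([ 0.4386,  0.0179, -7.1086]), np.float64(-243.0)) (array([  0.4405,   0.0393, -17.6636]), np.float64(-133.5)) (array([ 0.4391,  0.0167, -5.7056]), np.float64(-343.1))
```

View pics/g.png

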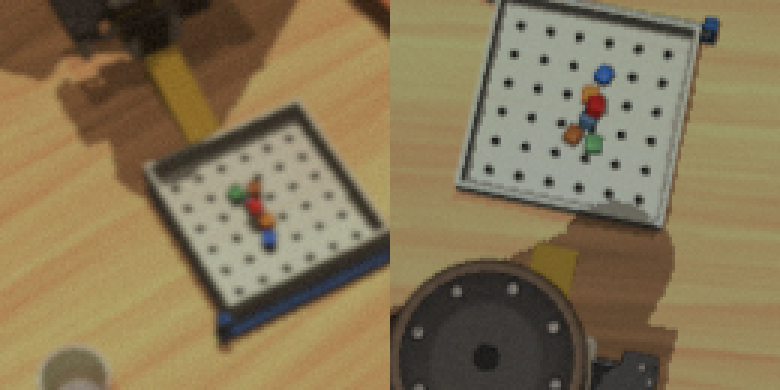

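```bash
cat > tilt.py <<'E'
from fit import *
from plant import r
from scipy.optimize import least_squares
for n in("scene","top"):
    o=[]
    for i in range(4):
        c=r.capture(n); P=cloud(c)-[.6655,-.0106,0]; a=np.radians(-7.5)
        x=P[...,0]*np.cos(a)+P[...,1]*np.sin(a); y=-P[...,0]*np.sin(a)+P[...,1]*np.cos(a); z=P[...,2]
        m=(c["z_map"]>0)&(abs(x)<.07)&(abs(y)<.07)&(z<.06)
        A=np.c_[x[m],y[m],np.ones(m.sum())]
        s=least_squares(lambda q:A@q-z[m],[0,0,.02],loss="soft_l1",f_scale=.003).x; o.append(s)
    np.save(f"last_{n}.npy",c["frame"])
    print(n,m.sum(),"slope_x",np.mean(o,0).round(4)," sd",np.std(o,0).round(4))
E
python3 tilt.py; cp last_scene.npy base_scene.npy
```

```text
scene 2007 slope_x [ 0.0011 -0.0036  0.0176]  sd [0.0008 0.0009 0.0001]
top 3059 slope_x [ 0.     -0.0003  0.0186]  sd [0.0006 0.0004 0.    ]
```

Emit:
drive_effector(deltas=[-12, 0, 0, 0, 0, 0, -24, 0, 0, 0, 0, 0, -36, 0, 0, 0, 0, 0, -46, 0, 0, 0, 0, 0, -53, 0, 0, 0, 0, 0, -58, 0, 0, 0, 0, 0, -58, 0, 0, 0, 0, 0, -58, 0, 0, 0, 0, 0])

```text
time_s: 20.32
tcp_pos: [0.4933, 0.0116, 0.0202]
eef_rot: [180.0, -0.0, 172.5]
contact_force: [-1.1, -2.1, 3.8]
gripper_width: 0.0256
gripper_force: 40.0
```

```bash
python3 tilt.py; python3 to.py .5 .01 .038 0 -7.5
```

```text
scene 2004 slope_x [ 0.0005 -0.0028  0.0176]  sd [0.0009 0.0008 0.0001]
top 2697 slope_x [-0.0026  0.0007  0.0186]  sd [0.0017 0.0004 0.    ]
t 20.72 grasp [0.4933 0.0119 0.039 ] rpy [1.7995e+02 1.0000e-02 1.7250e+02] q [ 2.420e+01  1.750e+01 -3.630e+01 -1.000e-01 -3.610e+01 -1.217e+02]
[-0.0069, -0.0011, 0.001, 0.05, 0.01, 0.0]
```

Emit:
drive_effector(deltas=[-4, 0, 0, 0, 0, 0, -8, 0, 0, 0, 0, 0, -12, 0, 0, 0, 0, 0, -15, 0, 0, 0, 0, 0, -15, 0, 0, 0, 0, 0, -15, 0, 0, 0, 0, 0])

```text
time_s: 21.22
tcp_pos: [0.5041, 0.0095, 0.0201]
eef_rot: [-180.0, -0.4, 172.4]
contact_force: [-17.0, 3.0, 20.3]
gripper_width: 0.026
gripper_force: 40.0
```

```bash
python3 tilt.py; python3 to.py .5145 .0095 .039 0 -7.5
```

```text
scene 2009 slope_x [-0.0022 -0.002   0.018 ]  sd [0.0007 0.0017 0.    ]
top 2325 slope_x [-0.0084  0.002   0.0191]  sd [0.001  0.0006 0.    ]
t 21.62 grasp [0.5042 0.0095 0.0389] rpy [-179.95   -0.35  172.45] q [  23.3   18.5  -34.6   -0.2  -37.2 -120.7]
[-0.0104, 0.0014, -0.0002, -0.05, -0.35, -0.05]
```

```bash
python3 - <<'E'
from plant import r
s=r.get_state(); print({k:s[k] for k in("contact_force","moment","tcp_pos","eef_rot")})
import numpy as np,cv2
f=np.load("last_scene.npy")[:,:,::-1]; b=np.load("base_scene.npy")[:,:,::-1]
cv2.imwrite("pics/i.png",np.hstack([cv2.resize(x[185:275,225:345],None,fx=3.3,fy=4,interpolation=2) for x in(b,f)]))
E
```

```text
{'contact_force': array([-16.96592732,   2.7655025 ,  20.88053835]), 'moment': array([1.34174871, 5.85347304, 0.11026731]), 'tcp_pos': array([0.50405736, 0.00951508, 0.02005422]), 'eef_rot': array([-179.95457539,   -0.3489699 ,  172.44760305])}
```

View pics/i.png

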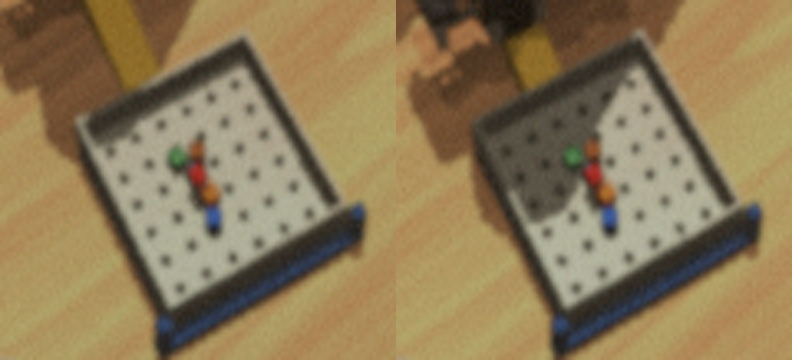

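Emit:
drive_effector(deltas=[0, 0, -1, 0, 0, 0, 0, 0, -1, 0, 0, 0])

```text
time_s: 21.78
tcp_pos: [0.506, 0.0099, 0.0203]
eef_rot: [180.0, -0.2, 172.4]
contact_force: [-2.6, -0.5, -3.9]
gripper_width: 0.0257
gripper_force: 40.0
```

Emit:
drive_effector(deltas=[0, 0, -1, 0, 0, 0, 0, 0, -1, 0, 0, 0])

```text
time_s: 21.95
tcp_pos: [0.5072, 0.0099, 0.0215]
eef_rot: [180.0, -0.1, 172.5]
contact_force: [-3.2, 0.3, -4.8]
gripper_width: 0.0261
gripper_force: 40.0
```

```bash
python3 tilt.py
```

```text
scene 2038 slope_x [-0.0181 -0.0029  0.0192]  sd [0.0014 0.0008 0.0001]
top 2268 slope_x [-0.0273  0.003   0.0206]  sd [0.0011 0.0018 0.0001]
```

In the tool's units: 0.001 m is 1, 0.0008 m is 0.8.

Emit:
drive_effector(deltas=[-2, 0, 0, 0, 0, 0, -4, 0, 0.4, 0, 0, 0, -4, 0, 0.8, 0, 0, 0, -4, 0, 1, 0, 0, 0])

```text
time_s: 22.68
tcp_pos: [0.5129, 0.0097, 0.0213]
eef_rot: [179.9, 0.1, 172.5]
contact_force: [-1.9, 0.0, -4.6]
gripper_width: 0.0261
gripper_force: 40.0
```

```bash
python3 tilt.py;  python3 to.py
```

```text
scene 2055 slope_x [-0.0252 -0.003   0.0199]  sd [0.0005 0.0009 0.0001]
top 2155 slope_x [-0.0325  0.0023  0.021 ]  sd [0.0005 0.0012 0.    ]
t 23.08 grasp [0.5128 0.0097 0.0402] rpy [1.7992e+02 8.0000e-02 1.7251e+02] q [ 2.300e+01  1.880e+01 -3.390e+01 -1.000e-01 -3.720e+01 -1.205e+02]
```

In the tool's units: -0.002 m is -2, -0.001 m is -1.

Emit:
drive_effector(deltas=[-1, 0, 0.5, 0, 0, 0, -2, 0, 1, 0, 0, 0, -2, 0, 1, 0, 0, 0, -2, 0, 1, 0, 0, 0])

```text
time_s: 23.42
tcp_pos: [0.5133, 0.0093, 0.0201]
eef_rot: [180.0, -0.1, 172.5]
contact_force: [-4.2, 1.8, 0.2]
gripper_width: 0.0256
gripper_force: 40.0
```

```bash
python3 tilt.py;  python3 to.py
```

```text
scene 2044 slope_x [-0.0168 -0.0031  0.0192]  sd [0.0014 0.001  0.    ]
top 2123 slope_x [-0.0209  0.002   0.0201]  sd [0.0015 0.0002 0.0001]
t 23.82 grasp [0.5133 0.0093 0.0389] rpy [ 1.7996e+02 -7.0000e-02  1.7249e+02] q [ 2.290e+01  1.910e+01 -3.370e+01 -1.000e-01 -3.730e+01 -1.203e+02]
```

In the tool's units: -0.0004 m is -0.4, -0.006 m is -6.

Emit:
drive_effector(deltas=[-2, 0, -0.3, 0, 0, 0, -4, 0, -0.4, 0, 0, 0, -6, 0, -0.4, 0, 0, 0, -6, 0, -0.4, 0, 0, 0, -6, 0, -0.4, 0, 0, 0])

```text
time_s: 24.23
tcp_pos: [0.5203, 0.0084, 0.0205]
eef_rot: [179.9, 0.0, 172.5]
contact_force: [-2.0, -0.8, -4.0]
gripper_width: 0.0259
gripper_force: 40.0
```

```bash
python3 tilt.py;  python3 to.py
```

```text
scene 2074 slope_x [-0.0319 -0.0028  0.0204]  sd [0.0016 0.0015 0.0001]
top 1928 slope_x [-0.0374  0.0037  0.0214]  sd [0.001  0.0015 0.0001]
t 24.63 grasp [0.5202 0.0084 0.0395] rpy [1.7994e+02 3.0000e-02 1.7250e+02] q [ 2.25e+01  1.95e+01 -3.29e+01 -1.00e-01 -3.76e+01 -1.20e+02]
```

Emit:
drive_effector(deltas=[0, 0, 0, 0, 0, 0, 0, 0, 0, 0, 0, 0, 0, 0, 0, 0, 0, 0, 0, 0, 0, 0, 0, 0, 0, 0, 0, 0, 0, 0, 0, 0, 0, 0, 0, 0])

```text
time_s: 25.13
tcp_pos: [0.5202, 0.0085, 0.0206]
eef_rot: [179.9, 0.0, 172.5]
contact_force: [-0.2, -2.2, -4.6]
gripper_width: 0.0256
gripper_force: 40.0
```

```bash
python3 tilt.py; python3 - <<'E'
from fit import *
from plant import r
print(fit("scoop",[r.capture("scene"),r.capture("top")],(.513,.268,0)))
print(r.close_job())
E
```

```text
scene 2064 slope_x [-0.0315 -0.0022  0.0204]  sd [0.001  0.0014 0.    ]
top 1933 slope_x [-0.0366  0.0027  0.0214]  sd [0.0006 0.001  0.0001]
(array([ 0.5137,  0.2692, -0.5987]), np.float64(-383.4))
the job is handed in; nothing more can be done
None
```

I handed the job in at about 25 s. All six nuggets are in the tray, the scoop stands upright back in its place, and the gripped wedge holds the tray's near edge about 5.5 mm up (hinge about 0.033 rad by the depth cameras). The wedge may sit a few tenths of a millimetre off the bench, and no verdict was returned.

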